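Arm the guarded wire-embedder switch

TASK

Switch on the wire embedder: its grey power box has a toggle under a hinged aluminium cover, and a bundle of cedar end bars lies on the cover. First lay the bundle flat in the bed of the black iron frame jig, lengthwise within its raised rim, set down and not dropped; then lift the cover, throw the toggle fully over to its other side, and shut the cover fully again. Leave everything else where it is.

Things in the scene. Friction and masses are not known exactly. Their poses are not given: they have to be found in the camera images.
- box: Grey painted power box, fixed to the counter, 110 (x) x 160 (y) x 45 mm high; origin at the centre of its underside. Its front faces its -x (roughly towards the robot). On its top stands the cover, flush with the back edge. The box may stand on either side, left or right, with the jig on the other.
- hinge (a point): Middle of the cover's hinge line, on the top back edge of the box, 55 mm behind (+x) and 45 mm above the box's origin; the line runs along the box's y. The cover is an inverted tray 105 long (from the hinge towards the box's -x), 86 wide, 72 mm high, walls 3 mm, open below and at the hinge end, about 0.2 kg.
- cover (a joint): Angle of the aluminium cover about the hinge line (rad): 0 shut, grows as its front edge swings up and back, stop at 1.75. Stiff hinge: it stays where it is left; 2 to 3 N at the lip moves it. It hides the toggle when shut. It can be pushed up under the lip with closed, tilted fingertips, and pushed shut from behind and above.
- lip (a point): Middle of the cover's finger lip, moving with the cover; axes parallel to the cover's (the box's when shut). Shut, it is 118 mm in front of and 39 mm above the hinge line. The lip is a plate 34 long, 50 wide (y), 5 mm thick, jutting from the cover's front face, forwards and up at 35 degrees when shut; it overhangs the box's front, with clear air below it down to the counter.
- toggle (a joint): Angle of the toggle lever (rad): at 0 it leans 0.45 rad to the box's +y (start 0 to 0.12), at 0.45 it stands upright, at 0.9 (stop) it leans 0.45 rad to the box's -y: that is on. It stays where it is left; about 1.5 N at the knob moves it.
- toggle_knob (a point): Centre of the 18 mm ball knob at the toggle's top. The lever is a 10 mm rod, 52 mm from pivot to knob centre; the pivot lies on top of the box, 5 mm in front (-x) of the box's centre and 45 mm above its underside; it swings across the box, in the box's y-z plane.
- bundle_mid (a point): Centre of the bundle of four flat cedar end bars, strapped together with two steel bands into one rigid block 35 (x) x 180 (its y) x 40 mm (z) high, about 0.16 kg; it starts flat on the cover's top, 117 mm above the counter, roughly across the box.
- jig: Black iron frame jig, fixed to the counter: plate 140 (x) x 240 (y) x 8 mm, its bed 8 mm above the counter, with a raised rim 10 mm wide, 10 mm above the bed; clear bed inside the rim 120 (x) x 220 (y) mm; four corner posts 50 mm high. Origin at the centre of the underside. The bundle goes with its length along the jig's y, its centre then 28 mm above the jig's underside.
- jar: Honey jar, 56 mm diameter, 85 mm high, origin at the centre of its underside; to be left alone.
- spool: Steel spool of frame wire on end, 60 mm diameter, 60 mm high, origin under its centre; to be left alone.
- pot: Brown clay pot of brass eyelets, 84 mm diameter at the rim, 70 mm high, origin under its centre; to be left alone.
- scraper: Flat cappings scraper with a wooden handle, 200 x 70 x 16 mm high, length along its x, origin near its middle, underside; to be left alone.
- brush: Bee brush lying flat, 200 mm long along its x, under 40 mm high; to be left alone.
There are look-alikes about, which are no part of the job. What is meant by the part that bears bundle_mid is not white, and is the smaller of those in its own colour.

How it is judged:
By the outcome, as a careful person would: the job done as asked, in the order asked, and still so for the second after the job is handed in, with the robot touching nothing.
It also fails if it takes over 72 s, if anything falls off the work surface, if the arm or the gripper's body presses on something with over 40 N, if the wrist force passes 120 N, or if a joint passes its speed limit or range.

ROBOT

A 6-joint arm with a two-finger parallel gripper is mounted at the origin on the work surface. World frame = base frame: x ahead of the robot, y to its left, z up, the work surface at z = 0. Lengths are in m, angles in rad, forces in N, time in s.
With the tool pointing down it reaches from about 0.35 to 0.85 m from the base axis. Payload 8.1 kg.
Tool frame: the origin (TCP) lies midway between the tips of the shut fingers; the grasp point (between the pads) lies 19 mm behind it; z points along the fingers, y is the direction in which the jaws open and shut (so a half turn about z gives the same grasp; the last joint's range is limited). The gripper opens to 93 mm and grips with 3 to 60 N. Pads are 15 mm wide; open, the fingers measure 128 mm over their backs; the gripper's body (75 mm by 188 mm) begins 65 mm behind the grasp point.
Start: joints at [-1.386, 0.13, 1.488, -0, 1.523, -0.085], TCP at [0.16, -0.578, 0.219] pointing down, gripper open.
Joint ranges: [-2.96, 2.96], [-0.89, 2.26], [0.02, 2.5], [-1.34, 4.48], [0, 2.73], [-2.66, 2.66]. Speed limits (rad/s): [2.39, 2.39, 2.79, 3.14, 3.14, 3.14].

INTERFACE

Orientations are given as a rotation vector (axis times angle).
In Python, from plant import robot gives the robot as it stands. The module is installed in compiled form; this text tells all that it offers.
- The arm moves only by the shell command python3 -m pendant 'ROWS' [FORCE]. ROWS is JSON, a list of rows, each an object with "translation": the shift along the tool's x, y, z in mm, a list of three; "twist": the turn, a rotation vector about the tool's x, y, z in rad, a list of three; "grip": the opening, from -1 (shut) to 1 (fully open). A call has exactly 10 rows; each row shifts and turns the pose as measured when the row begins, along the tool's axes as they then stand; what a row does not reach is not made up. A row lasts 1/10 s, in which the tool goes at most 50 mm and 8.59 degrees, less where a joint would pass 70% of its speed; a pose out of reach is approached as far as the arm can. A call is refused whole if a number of a shift passes 50 or a number of a turn 0.15, either way. A call with a gripper value outside its range is refused whole. The fingers move at their own pace and stop on an object; FORCE is the grip in N (left out, the last holds). Time passes only in rows, so rows that do not move let the fingers close, or fill a call up. It gives the time, the measured TCP pose, the force and the opening at its end, in the units of the state.
- robot.read_state(): the state, without advancing time (a new reading comes with each control period).
- robot.read_camera(name): name is "scene" or "top" or "wrist"; returns (picture, depth): 420x560x3 uint8, red, green, blue; 420x560 float32, m along the optical axis (not along the pixel's ray), 0 where there is no reading.
- robot.camera_info(name): a dict with "vertical_fov" (degrees; the focal length in pixels is half the picture's height over the tangent of half this angle, whatever the lens; pixels are square), "cx", "cy" (the principal point, pixels), "cam_to_world" (4x4, takes a point from camera to world coordinates). Camera axes: x right, y up, looking along -z (the intrinsics and any distortion apply to the point x, -y, -z); pixel columns grow to the right and rows downward; lengths in m; the calibration is good to about 2 mm. A picture is of the moment at which its call begins: read the wrist's pose just before it. camera_info takes no time and is no camera call; for the wrist camera it gives the pose at the moment of the call.
- robot.close_job(): hands the job in, once; it reports no verdict.
The state is a dict: "t": time; "q": joint angles; "dq": joint speeds; "joint_torque": joint torques, N m; "tool_pos": TCP position; "orientation": TCP orientation; "force": force on the tool from outside, world axes, zero at the start; "wrist_torque": the same for the moment, N m; "opening": finger opening in m.
Only numpy, scipy, OpenCV 4.12 (cv2) and the standard library are available. Lean on these libraries where they do the work, as an engineer would, in place of code of your own. Each camera call takes 0.05 s, during which the arm holds its last target. There are 200 camera calls.

## Working session

There is one attempt and no reset: what is moved stays moved. The work goes in short steps, Python scripts to look and compute and a shell command to move; the robot and the scene stay as the last step left them, time stands still between calls to the robot, and variables do not carry over. Pictures are saved under pics/ and viewed, about 8 in all and at most 12, crops included, and the job is handed in when it is done.

```bash
mkdir -p pics
cat > h.py <<'E'
import numpy as np,cv2
from plant import robot
from scipy.spatial.transform import Rotation as R
def cam(n):
    i=robot.camera_info(n);p,d=robot.read_camera(n);return i,p,d
def pts(i,d):
    f=210/np.tan(np.radians(i['vertical_fov'])/2)
    v,u=np.mgrid[0:420,0:560]
    P=np.stack([(u-i['cx'])/f*d,-(v-i['cy'])/f*d,-d,np.ones_like(d)],-1)
    W=P@np.array(i['cam_to_world']).T
    W[d==0]=np.nan
    return W[...,:3]
def save(n,p): cv2.imwrite('pics/'+n+'.png',p[...,::-1])
E
python3 - <<'E'
from h import *
a=[]
for n in('scene','top'):
    i,p,d=cam(n);print(n,{k:(np.round(v,4).tolist()) if not isinstance(v,str) else v for k,v in i.items()},(d==0).mean())
    np.savez(n,p=p,W=pts(i,d));save(n,p)
print(robot.read_state())
E
```

```text
scene {'vertical_fov': 44.2257, 'cx': 284.3674, 'cy': 207.3565, 'cam_to_world': [[0.7325, -0.5425, 0.4113, 1.0316], [0.6808, 0.5845, -0.4415, -0.5418], [-0.0009, 0.6034, 0.7975, 1.104], [0.0, 0.0, 0.0, 1.0]]} 0.00399234693877551
top {'vertical_fov': 57.4192, 'cx': 275.3617, 'cy': 210.3334, 'cam_to_world': [[-0.0274, 0.9936, -0.1097, 0.3883], [-0.9995, -0.029, -0.0133, 0.0102], [-0.0164, 0.1093, 0.9939, 1.2726], [0.0, 0.0, 0.0, 1.0]]} 0.00415391156462585
{'t': 0.1, 'q': array([-1.38641252e+00,  1.31083950e-01,  1.48915647e+00,  2.05595654e-05,
        1.52299018e+00, -8.54327734e-02]), 'dq': array([-6.53040797e-06, -1.09001854e-03, -1.03459802e-03, -9.58553320e-04,
       -8.34838582e-04,  8.13948495e-04]), 'joint_torque': array([ 1.19492477e-03, -5.61343610e+01, -4.93093586e+01,  7.69372797e-02,
        2.91211187e-02, -5.19799005e-05]), 'tool_pos': array([ 0.15985024, -0.5777924 ,  0.21770099]), 'orientation': array([-3.11142523e+00, -4.22320711e-01,  9.49763110e-05]), 'force': array([-0.59467547, -0.4371885 ,  0.66124012]), 'wrist_torque': array([0.01408043, 0.02141172, 0.01005469]), 'opening': 0.09291393658491366}
```

View pics/top.png

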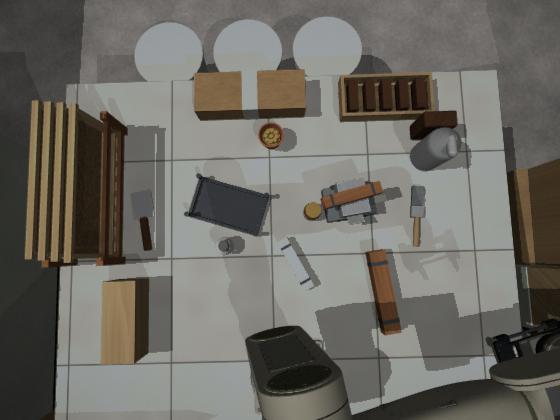

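View pics/scene.png

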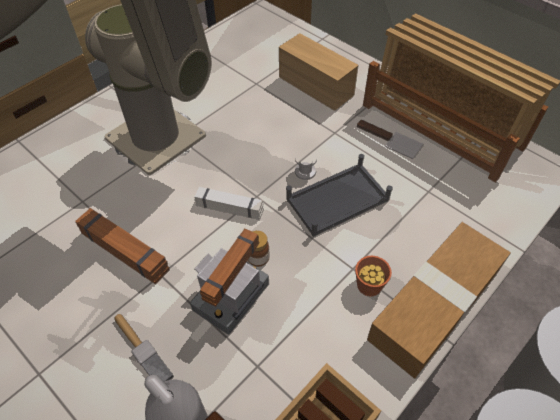

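Top view: the box with cover and bundle is at about (350,200), right side, with the jig at (230,205), the jar at (313,211) beside the box and the look-alike bundle at (383,290). The scene view agrees. Now measuring.

Run:
```python
from h import *
def rect(P):
    (c,s,a)=cv2.minAreaRect((P[:,:2]*1000).astype(np.float32)); b=cv2.boxPoints((c,s,a))
    e=[b[1]-b[0],b[2]-b[1]];l=max(e,key=np.linalg.norm)
    return np.round(c,1),np.round(sorted(s),1),round(float(np.degrees(np.arctan2(l[1],l[0])))%180,1)
def comp(m):
    n,L,s,_=cv2.connectedComponentsWithStats(m.astype(np.uint8))
    k=1+np.argmax(s[1:,4]);return L==k
for n in('top','scene'):
    D=np.load(n+'.npz');p=D['p'].astype(int);W=D['W'];x,y,z=np.moveaxis(W,-1,0)
    near=(abs(x-.58)<.14)&(abs(y+.17)<.17)
    br=(p[...,0]>p[...,2]*1.5+15)
    b=comp(near&(z>.125)&br);print(n,'bundle top',b.sum(),rect(W[b]),np.nanmedian(z[b]))
    m=comp(near&~br&(z>.10));print('cover top',m.sum(),rect(W[m]),np.round(np.percentile(z[m],[5,25,50,75,95]),4))
    m=near&~br&(z>.034)&(z<.056);print('boxtop',m.sum(),rect(W[comp(m)]))
    j=(x>.35)&(x<.75)&(y>-.03)&(y<.28)
    dk=p.max(-1)<75
    m=comp(j&dk&(z<.03)&(z>.002));print('jig',m.sum(),rect(W[m]),np.nanmedian(z[m]))
    m=j&(z>.04)&(z<.06);nn,L,s,c=cv2.connectedComponentsWithStats(m.astype(np.uint8))
    for k in range(1,nn):
        if s[k,4]>3:print('  post',s[k,4],np.round(np.nanmedian(W[L==k],0),3))
    m=near&(z>.07)&(z<.09)&br;print('jar',m.sum(),rect(W[comp(m)]))
    save('crop_'+n,cv2.resize(D['p'][150:260,270:420] if n=='top' else D['p'][210:350,160:310],None,fx=4 ,fy=4,interpolation=cv2.INTER_CUBIC))
```

```text
top bundle top 458 (array([ 552.2, -202.5]), array([ 34.3, 113.5]), 104.3) 0.15584109696981807
cover top 463 (array([ 521.6, -195. ]), array([ 59.9, 133.1]), 85.9) [0.1108 0.1147 0.1164 0.1188 0.1557]
boxtop 448 (array([ 508.6, -167.6]), array([45.4, 60. ]), 97.1)
jig 2641 (array([548.9, 181.7]), array([141. , 238.9]), 72.6) 0.0074714371523614265
  post 40 [0.746 0.035 0.046]
  post 19 [0.643 0.273 0.054]
  post 19 [0.573 0.055 0.053]
  post 20 [0.451 0.093 0.052]
  post 38 [ 0.412 -0.001  0.041]
  post 13 [ 0.392 -0.023  0.041]
  post 6 [ 0.38  -0.008  0.041]
  post 4 [ 0.371 -0.025  0.04 ]
  post 4 [ 0.369 -0.008  0.041]
  post 5 [ 0.358 -0.012  0.041]
  post 4 [ 0.351 -0.023  0.04 ]
jar 196 (array([518.9, -89.9]), array([46.9, 47.5]), 177.5)
scene bundle top 959 (array([ 555.7, -200.5]), array([ 36.7, 116.8]), 104.5) 0.15681420310471272
cover top 1238 (array([ 552.5, -202.8]), array([107.1, 175.4]), 98.7) [0.1129 0.1162 0.1181 0.1212 0.1582]
boxtop 1317 (array([ 554.8, -211.3]), array([115.2, 161.4]), 98.3)
jig 945 (array([553.1, 180.7]), array([140.1, 237.5]), 72.6) 0.012069448049632836
  post 45 [0.434 0.188 0.054]
  post 38 [0.455 0.093 0.053]
  post 36 [0.649 0.271 0.054]
  post 190 [ 0.401 -0.009  0.042]
  post 38 [0.579 0.053 0.054]
  post 94 [0.742 0.041 0.05 ]
jar 159 (array([526.9, -84.4]), array([29.3, 51.8]), 140.0)
```

View pics/crop_top.png

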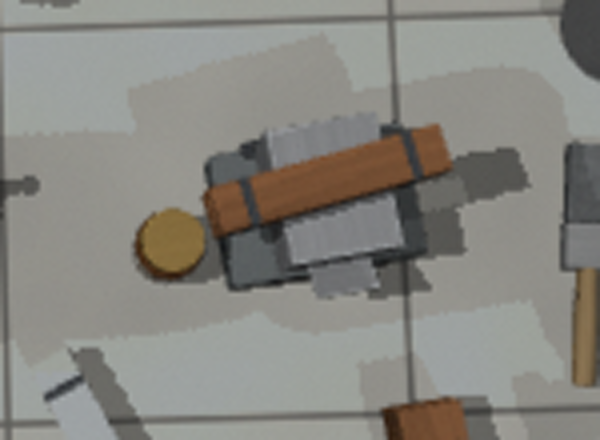

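View pics/crop_scene.png

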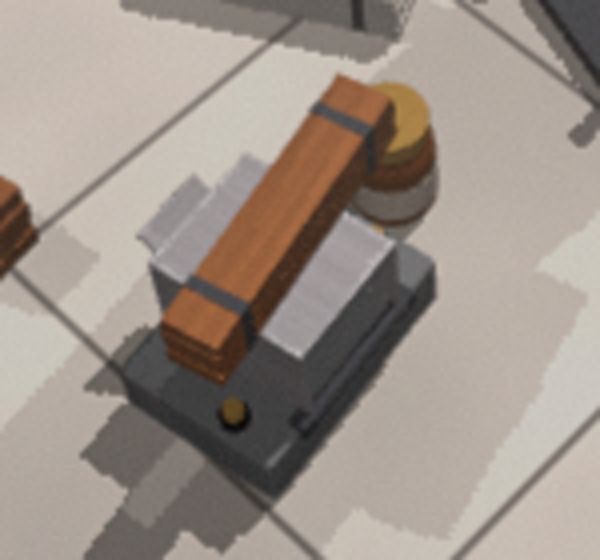

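Both views agree within about 4 mm. The bundle centre is about (554,-201.5,137) mm with yaw 14.4°. The box is at about (555,-211), yaw 8.5°, and the jig at about (551,181), yaw -17.4°. The jar is close to the bundle's left end.

```bash
cat >> h.py <<'E'
from scipy.spatial.transform import Slerp
def down(psi,tilt=0):
    "tool pointing down, jaw axis y at world angle psi deg; then tilt (deg) about tool y"
    c,s=np.cos(np.radians(psi)),np.sin(np.radians(psi))
    M=np.array([[-s,c,0],[c,s,0],[0,0,-1]])
    return R.from_matrix(M)*R.from_euler('y',tilt,degrees=True)
def plan(pos,rot,n):
    s=robot.read_state();p0=s['tool_pos'];r0=R.from_rotvec(s['orientation'])
    S=Slerp([0,1],R.concatenate([r0,rot]));d=(np.array(pos)-p0)*1000/n
    print('at',np.round(p0*1000,1),'F',np.round(s['force'],1),'open',round(s['opening']*1000,1),'t',round(s['t'],2))
    w=(S(0).inv()*S(1)).as_rotvec()/n
    print(' dist',np.round(d*n,1),'twist/row',np.round(w,3))
    for k in range(n): print('  ',np.round(S(k/n).inv().apply(d),1).tolist())
E
python3 - <<'E'
from h import *
plan([.554,-.2015,.22],down(14.4),13)
E
```

```text
at [ 159.9 -577.8  217.7] F [-0.6 -0.4  0.7] open 92.9 t 0.1
 dist [394.1 376.3   2.3] twist/row [-0.    -0.    -0.119]
   [36.9, -19.8, -0.1]
   [39.0, -15.3, -0.1]
   [40.6, -10.5, -0.1]
   [41.5, -5.6, -0.2]
   [41.9, -0.6, -0.2]
   [41.7, 4.4, -0.2]
   [40.9, 9.3, -0.2]
   [39.5, 14.1, -0.2]
   [37.5, 18.7, -0.2]
   [35.0, 23.1, -0.2]
   [32.0, 27.1, -0.2]
   [28.6, 30.7, -0.2]
   [24.7, 33.9, -0.2]
```

```bash
python3 -m pendant '[{"translation":[37,-20,-1],"twist":[0,0,-0.12],"grip":1},{"translation":[39,-15,-1],"twist":[0,0,-0.12],"grip":1},{"translation":[41,-10,-1],"twist":[0,0,-0.12],"grip":1},{"translation":[42,-5,-1],"twist":[0,0,-0.12],"grip":1},{"translation":[42,0,0],"twist":[0,0,-0.12],"grip":1},{"translation":[42,4,0],"twist":[0,0,-0.12],"grip":1},{"translation":[41,9,0],"twist":[0,0,-0.12],"grip":1},{"translation":[40,14,0],"twist":[0,0,-0.12],"grip":1},{"translation":[37,19,0],"twist":[0,0,-0.12],"grip":1},{"translation":[35,23,0],"twist":[0,0,-0.12],"grip":1}]'
python3 - <<'E'
from h import *
plan([.554,-.2015,.21],down(14.4),7)
E
```

```text
t: 1.1
tool_pos: [0.464, -0.2731, 0.2169]
orientation: [-2.285, -2.142, -0.002]
force: [-0.2, -1.2, -0.3]
opening: 0.0931
at [ 464.  -273.1  216.9] F [-0.2 -1.2 -0.3] open 93.1 t 1.1
 dist [90.  71.6 -6.9] twist/row [-0.001 -0.001 -0.045]
   [11.0, 12.2, 1.0]
   [10.5, 12.7, 1.0]
   [9.9, 13.1, 1.0]
   [9.3, 13.6, 1.0]
   [8.7, 14.0, 1.0]
   [8.0, 14.3, 1.0]
   [7.4, 14.7, 1.0]
```

Tracking is accurate. I'll move above the bundle and check with the wrist camera.

```bash
python3 -m pendant '[{"translation":[11,12,1],"twist":[0,0,-0.045],"grip":1},{"translation":[10.5,12.5,1],"twist":[0,0,-0.045],"grip":1},{"translation":[10,13,1],"twist":[0,0,-0.045],"grip":1},{"translation":[9.5,13.5,1],"twist":[0,0,-0.045],"grip":1},{"translation":[8.5,14,1],"twist":[0,0,-0.045],"grip":1},{"translation":[8,14.5,1],"twist":[0,0,-0.045],"grip":1},{"translation":[7.5,14.5,1],"twist":[0,0,-0.045],"grip":1},{"translation":[0,0,0],"twist":[0,0,0],"grip":1},{"translation":[0,0,0],"twist":[0,0,0],"grip":1},{"translation":[0,0,0],"twist":[0,0,0],"grip":1}]'
python3 - <<'E'
from h import *
plan([.554,-.2015,.124],down(14.4),8)
i,p,d=cam('wrist');W=pts(i,d);save('w1',p);x,y,z=np.moveaxis(W,-1,0)
q=p.astype(int);br=q[...,0]>q[...,2]*1.5+12
m=(z>.145)&(z<.17)&(abs(x-.555)<.15)&(abs(y+.2)<.15)
m&=br|(q.max(-1)<90)
n,L,s,_=cv2.connectedComponentsWithStats(m.astype(np.uint8));m=L==1+np.argmax(s[1:,4])
c,sz,a=cv2.minAreaRect((W[m][:,:2]*1000).astype(np.float32));print(m.sum(),c,sz,a,np.median(z[m]))
E
```

```text
t: 2.1
tool_pos: [0.5595, -0.1896, 0.2064]
orientation: [-1.88, -2.499, -0.005]
force: [-0.7, -0.1, 0.1]
opening: 0.0929
at [ 559.5 -189.6  206.4] F [-0.7 -0.1  0.1] open 92.9 t 2.1
 dist [ -5.5 -11.9 -82.4] twist/row [-0.001 -0.002  0.004]
   [-1.4, -1.0, 10.3]
   [-1.4, -1.0, 10.3]
   [-1.3, -1.0, 10.3]
   [-1.3, -1.0, 10.3]
   [-1.3, -1.0, 10.3]
   [-1.3, -1.0, 10.3]
   [-1.3, -1.0, 10.3]
   [-1.3, -1.0, 10.3]
8501 (551.3089599609375, -186.37738037109375) (36.14924621582031, 148.18028259277344) 14.182469367980957 0.1551149353053249
```

View pics/w1.png

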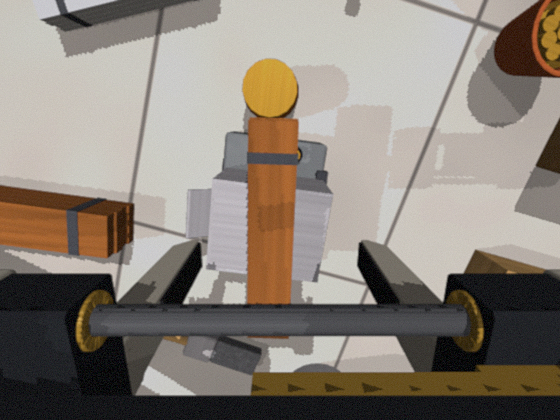

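The wrist view shows the bundle centred between the fingers, with the jar at (270,88) beyond its left end. The recovered centre is (555,-202), yaw 14.2°, matching the first estimate. Descend and grip.

```bash
python3 -m pendant '[{"translation":[-2,-1.5,10],"twist":[0,0,0.004],"grip":1},{"translation":[-2,-1.5,10],"twist":[0,0,0.004],"grip":1},{"translation":[-2,-1,10],"twist":[0,0,0.004],"grip":1},{"translation":[-2,-1,10],"twist":[0,0,0.004],"grip":1},{"translation":[-1,-1,10],"twist":[0,0,0.004],"grip":1},{"translation":[-1,-1,10],"twist":[0,0,0.004],"grip":1},{"translation":[0,0,9],"twist":[0,0,0.004],"grip":1},{"translation":[0,0,8],"twist":[0,0,0],"grip":1},{"translation":[0,0,0],"twist":[0,0,0],"grip":1},{"translation":[0,0,0],"twist":[0,0,0],"grip":1}]' 25
python3 - <<'E'
from h import *
plan([.5545,-.2015,.124],down(14.3),1)
E
```

```text
t: 3.15
tool_pos: [0.5517, -0.2027, 0.1207]
orientation: [-1.922, -2.464, -0.003]
force: [0.5, -0.1, 0.0]
opening: 0.0931
at [ 551.7 -202.7  120.7] F [ 0.5 -0.1  0. ] open 93.1 t 3.15
 dist [2.8 1.2 3.3] twist/row [-0.009 -0.014 -0.003]
   [0.5, 3.0, -3.4]
```

```bash
python3 -m pendant '[{"translation":[0.5,3,-3],"twist":[0,0,0],"grip":1},{"translation":[0,0,0],"twist":[0,0,0],"grip":0},{"translation":[0,0,0],"twist":[0,0,0],"grip":-1},{"translation":[0,0,0],"twist":[0,0,0],"grip":-1},{"translation":[0,0,0],"twist":[0,0,0],"grip":-1},{"translation":[0,0,0],"twist":[0,0,0],"grip":-1},{"translation":[0,0,0],"twist":[0,0,0],"grip":-1},{"translation":[0,0,0],"twist":[0,0,0],"grip":-1},{"translation":[0,0,0],"twist":[0,0,0],"grip":-1},{"translation":[0,0,0],"twist":[0,0,0],"grip":-1}]' 25
```

```text
t: 4.15
tool_pos: [0.5564, -0.2018, 0.1265]
orientation: [-1.923, -2.468, -0.004]
force: [0.3, 0.4, -0.2]
opening: 0.0347
```

```bash
python3 -m pendant '[{"translation":[0,0,-5],"twist":[0,0,0],"grip":-1},{"translation":[0,0,-10],"twist":[0,0,0],"grip":-1},{"translation":[0,0,-10],"twist":[0,0,0],"grip":-1},{"translation":[0,0,-10],"twist":[0,0,0],"grip":-1},{"translation":[0,0,-10],"twist":[0,0,0],"grip":-1},{"translation":[0,0,-10],"twist":[0,0,0],"grip":-1},{"translation":[0,0,-10],"twist":[0,0,0],"grip":-1},{"translation":[0,0,-10],"twist":[0,0,0],"grip":-1},{"translation":[0,0,-10],"twist":[0,0,0],"grip":-1},{"translation":[0,0,-5],"twist":[0,0,0],"grip":-1}]'
python3 - <<'E'
from h import *
plan([.551,.181,.21],down(-17.4),10)
E
```

```text
t: 5.15
tool_pos: [0.5571, -0.2027, 0.2249]
orientation: [-1.924, -2.468, -0.005]
force: [-1.1, -0.5, -2.0]
opening: 0.0347
at [ 557.1 -202.7  224.9] F [-1.1 -0.5 -2. ] open 34.7 t 5.15
 dist [ -6.1 383.7 -14.9] twist/row [-0.001 -0.001  0.055]
   [37.3, 8.8, 1.9]
   [37.8, 6.7, 1.8]
   [38.1, 4.6, 1.8]
   [38.3, 2.5, 1.8]
   [38.4, 0.4, 1.7]
   [38.3, -1.7, 1.7]
   [38.2, -3.8, 1.7]
   [37.9, -5.9, 1.6]
   [37.5, -8.0, 1.6]
   [37.0, -10.0, 1.5]
```

Bundle held (34.7 mm, about 2 N). Carry it to the jig.

```bash
python3 -m pendant '[{"translation":[25,6,0],"twist":[0,0,0.05],"grip":-1},{"translation":[36,7,0],"twist":[0,0,0.055],"grip":-1},{"translation":[38,5,0],"twist":[0,0,0.055],"grip":-1},{"translation":[38,3,0],"twist":[0,0,0.055],"grip":-1},{"translation":[38,0,1],"twist":[0,0,0.055],"grip":-1},{"translation":[38,-2,1],"twist":[0,0,0.055],"grip":-1},{"translation":[38,-4,1],"twist":[0,0,0.055],"grip":-1},{"translation":[38,-6,2],"twist":[0,0,0.055],"grip":-1},{"translation":[37,-8,2],"twist":[0,0,0.055],"grip":-1},{"translation":[25,-7,2],"twist":[0,0,0.05],"grip":-1}]'
python3 - <<'E'
from h import *
plan([.551,.181,.11],down(-17.4),8)
E
```

```text
t: 6.15
tool_pos: [0.5533, 0.1612, 0.2214]
orientation: [-2.541, -1.83, 0.001]
force: [0.5, -0.5, -1.0]
opening: 0.0345
at [553.3 161.2 221.4] F [ 0.5 -0.5 -1. ] open 34.5 t 6.15
 dist [  -2.3   19.8 -111.4] twist/row [-0.001 -0.001 -0.002]
   [2.2, -0.9, 13.9]
   [2.2, -1.0, 13.9]
   [2.2, -1.0, 13.9]
   [2.2, -1.0, 13.9]
   [2.2, -1.0, 13.9]
   [2.2, -1.0, 13.9]
   [2.3, -1.0, 13.9]
   [2.3, -1.0, 13.9]
```

```bash
python3 -m pendant '[{"translation":[1,-0.5,10],"twist":[0,0,0],"grip":-1},{"translation":[1,-0.5,14],"twist":[0,0,-0.003],"grip":-1},{"translation":[1,-0.5,14],"twist":[0,0,-0.003],"grip":-1},{"translation":[1,-0.5,14],"twist":[0,0,-0.003],"grip":-1},{"translation":[1,-0.5,14],"twist":[0,0,-0.003],"grip":-1},{"translation":[1,-0.5,14],"twist":[0,0,-0.003],"grip":-1},{"translation":[1,0,12],"twist":[0,0,0],"grip":-1},{"translation":[0,0,8],"twist":[0,0,0],"grip":-1},{"translation":[0,0,2],"twist":[0,0,0],"grip":-1},{"translation":[0,0,0],"twist":[0,0,0],"grip":-1}]'
python3 - <<'E'
from h import *
plan([.551,.181,.03],down(-17.4),8)
for n in('scene','top'):
    i,p,d=cam(n);save(n+'2',p);np.savez(n+'2',p=p,W=pts(i,d))
E
```

```text
t: 7.15
tool_pos: [0.5497, 0.1685, 0.108]
orientation: [-2.523, -1.851, 0.009]
force: [-0.9, 0.9, -1.2]
opening: 0.0347
at [549.7 168.5 108. ] F [-0.9  0.9 -1.2] open 34.7 t 7.15
 dist [  1.3  12.5 -78. ] twist/row [-0.002 -0.    -0.   ]
   [1.5, -0.2, 9.8]
   [1.5, -0.2, 9.8]
   [1.5, -0.2, 9.8]
   [1.5, -0.2, 9.8]
   [1.5, -0.2, 9.8]
   [1.5, -0.3, 9.8]
   [1.5, -0.3, 9.7]
   [1.5, -0.3, 9.7]
```

View pics/scene2.png

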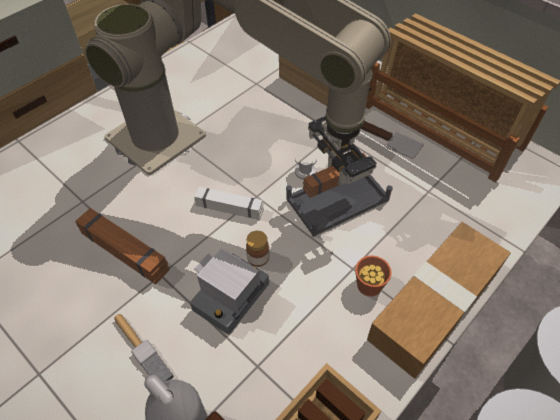

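The scene view shows the bundle held above the jig bed (end at (320,180)) and the cover cleared at (228,277). Lowering.

```bash
python3 -m pendant '[{"translation":[2.5,0,6],"twist":[-0.002,0,0],"grip":-1},{"translation":[2.5,0,10],"twist":[-0.003,0,0],"grip":-1},{"translation":[2.5,0,10],"twist":[-0.003,0,0],"grip":-1},{"translation":[2,0,10],"twist":[-0.003,0,0],"grip":-1},{"translation":[2,0,10],"twist":[-0.003,0,0],"grip":-1},{"translation":[2,0,10],"twist":[0,0,0],"grip":-1},{"translation":[1,0,10],"twist":[0,0,0],"grip":-1},{"translation":[0,0,5],"twist":[0,0,0],"grip":-1},{"translation":[0,0,0],"twist":[0,0,0],"grip":-1},{"translation":[0,0,0],"twist":[0,0,0],"grip":-1}]'
python3 - <<'E'
from h import *
plan([.551,.181,.018],down(-17.4),4)
for n in('scene','top'):
    D=np.load(n+'2.npz');p=D['p'].astype(int);W=D['W'];x,y,z=np.moveaxis(W,-1,0)
    near=(abs(x-.56)<.12)&(abs(y+.21)<.12)
    for a,lo,hi in(('cover',.105,.125),('box',.035,.052)):
        m=near&(z>lo)&(z<hi);k,L,s,_=cv2.connectedComponentsWithStats(m.astype(np.uint8));m=L==1+np.argmax(s[1:,4])
        print(n,a,m.sum(),cv2.minAreaRect((W[m][:,:2]*1000).astype(np.float32)),np.nanmedian(z[m]))
    m=(p[...,0]>p[...,2]*1.5+15)&(abs(x-.52)<.05)&(abs(y+.09)<.05)&(z>.07)
    print(n,'jar',np.nanmedian(W[m],0))
E
```

```text
t: 8.25
tool_pos: [0.5552, 0.1846, 0.0319]
orientation: [2.532, 1.859, 0.008]
force: [0.3, -1.2, -0.7]
opening: 0.0347
at [555.2 184.6  31.9] F [ 0.3 -1.2 -0.7] open 34.7 t 8.25
 dist [ -4.2  -3.6 -13.9] twist/row [ 0.001 -0.001 -0.   ]
   [-1.2, -0.7, 3.5]
   [-1.2, -0.7, 3.5]
   [-1.2, -0.7, 3.5]
   [-1.2, -0.7, 3.5]
scene cover 1754 ((553.5927124023438, -210.93304443359375), (106.8866958618164, 89.10331726074219), 8.398308753967285) 0.11735017836485134
scene box 1252 ((554.801513671875, -211.26153564453125), (115.66694641113281, 160.58441162109375), 8.110797882080078) 0.04557435337659588
scene jar [ 0.52461056 -0.09390462  0.0849076 ]
top cover 995 ((551.0013427734375, -211.65328979492188), (105.27608489990234, 87.13265228271484), 8.653624534606934) 0.1158747807010605
top box 421 ((539.2816772460938, -158.26910400390625), (116.05258178710938, 58.17340850830078), 14.171346664428711) 0.04375003778142417
top jar [ 0.51734517 -0.09071476  0.08381243]
```

```bash
python3 -m pendant '[{"translation":[-1,-1,3],"twist":[0,0,0],"grip":-1},{"translation":[-1,-1,3],"twist":[0,0,0],"grip":-1},{"translation":[-1,0,3],"twist":[0,0,0],"grip":-1},{"translation":[0,0,2],"twist":[0,0,0],"grip":-1},{"translation":[0,0,1],"twist":[0,0,0],"grip":-1},{"translation":[0,0,0],"twist":[0,0,0],"grip":-1},{"translation":[0,0,0],"twist":[0,0,0],"grip":-1},{"translation":[0,0,0],"twist":[0,0,0],"grip":-1},{"translation":[0,0,0],"twist":[0,0,0],"grip":-1},{"translation":[0,0,0],"twist":[0,0,0],"grip":-1}]'
python3 -c "
from plant import robot
print(robot.read_state()['force'])"
```

```text
t: 9.25
tool_pos: [0.5539, 0.1822, 0.0211]
orientation: [2.531, 1.857, 0.013]
force: [-0.3, 0.7, -1.1]
opening: 0.0346
[-0.27792654  0.65654376 -1.13963726]
```

```bash
python3 -m pendant '[{"translation":[0,0,1],"twist":[0,0,0],"grip":-1},{"translation":[0,0,1],"twist":[0,0,0],"grip":-1},{"translation":[0,0,1],"twist":[0,0,0],"grip":-1},{"translation":[0,0,1],"twist":[0,0,0],"grip":-1},{"translation":[0,0,0],"twist":[0,0,0],"grip":-1},{"translation":[0,0,0],"twist":[0,0,0],"grip":-1},{"translation":[0,0,0],"twist":[0,0,0],"grip":-1},{"translation":[0,0,0],"twist":[0,0,0],"grip":-1},{"translation":[0,0,0],"twist":[0,0,0],"grip":-1},{"translation":[0,0,0],"twist":[0,0,0],"grip":-1}]'
```

```text
t: 10.25
tool_pos: [0.5545, 0.1823, 0.0177]
orientation: [2.531, 1.857, 0.015]
force: [-0.2, -0.9, 0.2]
opening: 0.0348
```

```bash
python3 -m pendant '[{"translation":[0,0,1],"twist":[0,0,0],"grip":-1},{"translation":[0,0,1],"twist":[0,0,0],"grip":-1},{"translation":[0,0,0],"twist":[0,0,0],"grip":-1},{"translation":[0,0,0],"twist":[0,0,0],"grip":-1},{"translation":[0,0,0],"twist":[0,0,0],"grip":-1},{"translation":[0,0,0],"twist":[0,0,0],"grip":-1},{"translation":[0,0,0],"twist":[0,0,0],"grip":-1},{"translation":[0,0,0],"twist":[0,0,0],"grip":-1},{"translation":[0,0,0],"twist":[0,0,0],"grip":-1},{"translation":[0,0,0],"twist":[0,0,0],"grip":-1}]'
```

```text
t: 11.25
tool_pos: [0.555, 0.1824, 0.0177]
orientation: [2.531, 1.857, 0.016]
force: [-1.2, -0.5, 1.0]
opening: 0.0344
```

Contact: z has stalled and the force turned positive. Release partway, since the rim is near, and rise.

```bash
python3 -m pendant '[{"translation":[0,0,0],"twist":[0,0,0],"grip":0},{"translation":[0,0,0],"twist":[0,0,0],"grip":0.2},{"translation":[0,0,0],"twist":[0,0,0],"grip":0.2},{"translation":[0,0,0],"twist":[0,0,0],"grip":0.2},{"translation":[0,0,-5],"twist":[0,0,0],"grip":0.2},{"translation":[0,0,-12],"twist":[0,0,0],"grip":0.2},{"translation":[0,0,-25],"twist":[0,0,0],"grip":0.2},{"translation":[0,0,-35],"twist":[0,0,0],"grip":0.2},{"translation":[0,0,-40],"twist":[0,0,0],"grip":0.2},{"translation":[0,0,-40],"twist":[0,0,0],"grip":-1}]'
python3 - <<'E'
from h import *
s=robot.read_state();print(s['tool_pos'],s['opening'])
i,p,d=cam('wrist');W=pts(i,d);save('w2',p)
E
```

```text
t: 12.25
tool_pos: [0.5487, 0.1807, 0.1758]
orientation: [-2.531, -1.857, 0.002]
force: [0.8, 0.6, 0.7]
opening: 0.0514
[0.5486873  0.18074408 0.17577173] 0.05142064743061017
```

View pics/w2.png

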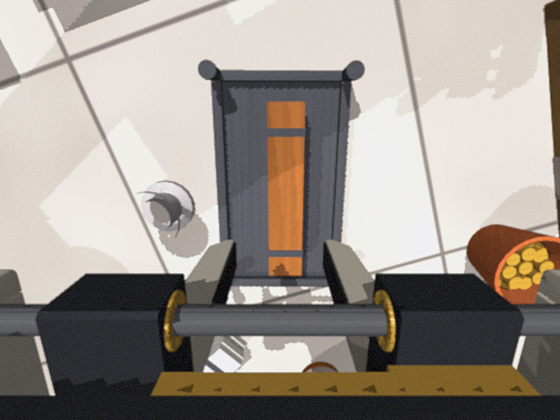

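The bundle lies flat in the bed, within the rim (bundle (265–305, 100–278), jig rim (215–350, 75–285)). Next is the lip; I'll check heights along the way and plan the tilted approach.

```bash
cat >> h.py <<'E'
BY=8.4;BC=np.array([.5515,-.2115,0])
def box(x,y,z): return BC+R.from_euler('z',BY,degrees=True).apply(np.array([x,y,z])/1000)
def tobox(P): return R.from_euler('z',-BY,degrees=True).apply(np.array(P)-BC)*1000
E
python3 - <<'E'
from h import *
D=np.load('scene2.npz');W=D['W'];x,y,z=np.moveaxis(W,-1,0)
m=(y<-.23)&(y>-.42)&(x>.1)&(x<.45)&(z>.02)&(z<.12);print('lookalike',np.nanpercentile(W[m],[1,50,99],axis=0))
m=(y<.1)&(y>-.1)&(x>.25)&(x<.47)&(z>.02)&(z<.12);print('white',np.nanpercentile(W[m],[1,50,99],axis=0))
D=np.load('scene2.npz');W=D['W'].reshape(-1,3);W=W[~np.isnan(W[:,0])];b=tobox(W)
m=(b[:,0]<-54)&(b[:,0]>-95)&(abs(b[:,1])<40)&(b[:,2]>60);print('lip',m.sum(),np.percentile(b[m],[2,50,98],axis=0))
p=box(-130,0,200);print(p);plan(p,down(-81.6,58),13)
E
```

```text
lookalike [[ 0.13744852 -0.34687475  0.02164622]
 [ 0.27752357 -0.30907725  0.05753618]
 [ 0.39149103 -0.26662802  0.06307463]]
white [[ 0.27833346 -0.08499296  0.02097005]
 [ 0.36526834 -0.0310105   0.03936939]
 [ 0.4601606   0.09601812  0.05392368]]
lip 131 [[-77.39029913 -25.22375454  86.20993984]
 [-69.99486068  -1.61683298  92.27732825]
 [-64.18287722  23.65809074  97.61416732]]
[ 0.4228946  -0.23049079  0.2       ]
at [552.6 181.7 184.8] F [2.6 0.4 5.7] open 48.4 t 12.3
 dist [-129.7 -412.2   15.2] twist/row [-0.043  0.069  0.078]
   [-33.2, 0.0, -1.4]
   [-33.0, 2.7, -3.6]
   [-32.3, 5.5, -5.6]
   [-31.3, 8.3, -7.5]
   [-30.0, 11.0, -9.2]
   [-28.3, 13.7, -10.7]
   [-26.4, 16.4, -11.9]
   [-24.1, 18.9, -12.9]
   [-21.7, 21.3, -13.6]
   [-19.0, 23.5, -14.0]
   [-16.1, 25.4, -14.2]
   [-13.0, 27.2, -14.0]
   [-9.9, 28.7, -13.6]
```

```bash
python3 -m pendant '[{"translation":[-25,0,-10],"twist":[-0.043,0.069,0.078],"grip":-1},{"translation":[-33,3,-4],"twist":[-0.043,0.069,0.078],"grip":-1},{"translation":[-32,5.5,-5.5],"twist":[-0.043,0.069,0.078],"grip":-1},{"translation":[-31,8,-7.5],"twist":[-0.043,0.069,0.078],"grip":-1},{"translation":[-30,11,-9],"twist":[-0.043,0.069,0.078],"grip":-1},{"translation":[-28,14,-10.5],"twist":[-0.043,0.069,0.078],"grip":-1},{"translation":[-26,16,-12],"twist":[-0.043,0.069,0.078],"grip":-1},{"translation":[-24,19,-13],"twist":[-0.043,0.069,0.078],"grip":-1},{"translation":[-22,21,-13.5],"twist":[-0.043,0.069,0.078],"grip":-1},{"translation":[-19,23.5,-14],"twist":[-0.043,0.069,0.078],"grip":-1}]' 20
python3 - <<'E'
from h import *
print(robot.read_state()['q'])
p=box(-130,0,150);plan(p,down(-81.6,58),6)
E
```

```text
t: 13.3
tool_pos: [0.4588, -0.1321, 0.2184]
orientation: [-2.758, -0.604, -1.275]
force: [-0.3, -0.6, -0.4]
opening: 0.0008
[-1.02588042 -0.83929     2.47418334  0.84123725  1.32195766 -0.02585022]
at [ 458.8 -132.1  218.4] F [-0.3 -0.6 -0.4] open 0.8 t 13.3
 dist [-35.9 -98.4 -68.4] twist/row [-0.019  0.026  0.039]
   [-17.4, 11.6, -0.1]
   [-16.9, 12.2, -0.3]
   [-16.4, 12.9, -0.5]
   [-15.8, 13.5, -0.7]
   [-15.3, 14.2, -0.8]
   [-14.7, 14.8, -0.9]
```

Joints 2 and 3 are near their limits because the wrist is too far back. I'll use a smaller tilt of about 38°.

Run:
```python
from h import *
r=R.from_rotvec(robot.read_state()['orientation']);print(r.as_matrix()[:,2])
p=box(-105,0,150);plan(p,down(-81.6,38),8)
```

```text
[ 0.72381392  0.19971725 -0.66045926]
at [ 458.8 -132.1  218.4] F [-0.3 -0.6 -0.4] open 0.8 t 13.3
 dist [-11.2 -94.7 -68.4] twist/row [-0.009 -0.024  0.031]
   [-11.1, 9.4, 2.3]
   [-10.7, 9.7, 2.6]
   [-10.3, 10.0, 3.0]
   [-9.9, 10.3, 3.3]
   [-9.5, 10.6, 3.6]
   [-9.1, 10.8, 3.9]
   [-8.6, 11.1, 4.2]
   [-8.2, 11.3, 4.5]
```

```bash
python3 -m pendant '[{"translation":[-11,9.5,2.5],"twist":[-0.009,-0.024,0.031],"grip":-1},{"translation":[-11,9.5,2.5],"twist":[-0.009,-0.024,0.031],"grip":-1},{"translation":[-10.5,10,3],"twist":[-0.009,-0.024,0.031],"grip":-1},{"translation":[-10,10.5,3.5],"twist":[-0.009,-0.024,0.031],"grip":-1},{"translation":[-9.5,10.5,3.5],"twist":[-0.009,-0.024,0.031],"grip":-1},{"translation":[-9,11,4],"twist":[-0.009,-0.024,0.031],"grip":-1},{"translation":[-8.5,11,4],"twist":[-0.009,-0.024,0.031],"grip":-1},{"translation":[-8,11,4.5],"twist":[-0.009,-0.024,0.031],"grip":-1},{"translation":[0,0,0],"twist":[0,0,0],"grip":-1},{"translation":[0,0,0],"twist":[0,0,0],"grip":-1}]'
python3 - <<'E'
from h import *
s=robot.read_state();print(s['q'],tobox(s['tool_pos']))
p=box(-105,0,50);plan(p,down(-81.6,38),8)
E
```

```text
t: 14.3
tool_pos: [0.4468, -0.2361, 0.1531]
orientation: [-2.942, -0.204, -0.995]
force: [-0.2, 0.5, -0.4]
opening: 0.0002
[-1.02436981 -0.5343284   2.32824665  0.65350211  1.13345162  0.18801277] [-107.13509246   -9.04763222  153.10082048]
at [ 446.8 -236.1  153.1] F [-0.2  0.5 -0.4] open 0.2 t 14.3
 dist [   0.8    9.3 -103.1] twist/row [ 0.002  0.001 -0.   ]
   [-7.6, -1.3, 10.4]
   [-7.6, -1.3, 10.4]
   [-7.6, -1.3, 10.4]
   [-7.6, -1.2, 10.4]
   [-7.7, -1.2, 10.4]
   [-7.7, -1.2, 10.3]
   [-7.7, -1.2, 10.3]
   [-7.7, -1.2, 10.3]
```

```bash
python3 -m pendant '[{"translation":[-6,-1,8],"twist":[0.002,0,0],"grip":-1},{"translation":[-7.5,-1.5,10],"twist":[0.002,0,0],"grip":-1},{"translation":[-7.5,-1.5,10],"twist":[0.002,0,0],"grip":-1},{"translation":[-7.5,-1.5,10],"twist":[0.002,0,0],"grip":-1},{"translation":[-7.5,-1.5,10],"twist":[0.002,0,0],"grip":-1},{"translation":[-7.5,-1.5,10],"twist":[0.002,0,0],"grip":-1},{"translation":[-7.5,-1,10],"twist":[0.002,0,0],"grip":-1},{"translation":[-7.5,0,10],"twist":[0,0,0],"grip":-1},{"translation":[-3,0,4],"twist":[0,0,0],"grip":-1},{"translation":[0,0,0],"twist":[0,0,0],"grip":-1}]'
python3 - <<'E'
from h import *
s=robot.read_state();print(s['q'],tobox(s['tool_pos']))
p=box(-64,0,55);plan(p,down(-81.6,38),5)
E
```

```text
t: 15.3
tool_pos: [0.4453, -0.2231, 0.0396]
orientation: [-2.926, -0.214, -0.986]
force: [-0.5, -0.1, 0.1]
opening: 0.0004
[-1.01524838 -0.32090629  2.41120997  0.77077319  0.92148159 -0.03182868] [-106.75768651    4.01509965   39.62611143]
at [ 445.3 -223.1   39.6] F [-0.5 -0.1  0.1] open 0.4 t 15.3
 dist [42.9  2.3 15.4] twist/row [ 0.     0.003 -0.   ]
   [8.7, 0.8, 2.7]
   [8.7, 0.8, 2.7]
   [8.7, 0.8, 2.8]
   [8.6, 0.8, 2.8]
   [8.6, 0.8, 2.8]
```

```bash
python3 -m pendant '[{"translation":[6,0.8,3],"twist":[0,0.003,0],"grip":-1},{"translation":[8.5,0.8,3],"twist":[0,0.003,0],"grip":-1},{"translation":[8.5,0.8,3],"twist":[0,0.003,0],"grip":-1},{"translation":[8,0.8,3],"twist":[0,0.003,0],"grip":-1},{"translation":[8,0.5,2],"twist":[0,0,0],"grip":-1},{"translation":[2,0,0],"twist":[0,0,0],"grip":-1},{"translation":[0,0,0],"twist":[0,0,0],"grip":-1},{"translation":[0,0,0],"twist":[0,0,0],"grip":-1},{"translation":[0,0,0],"twist":[0,0,0],"grip":-1},{"translation":[0,0,0],"twist":[0,0,0],"grip":-1}]'
python3 - <<'E'
from h import *
s=robot.read_state();print(tobox(s['tool_pos']))
# arc waypoints of TCP in box x,z for tip fixed at cover-frame (f,z)=(121,24)
def arc(th,f=121,z=24):
    return 55-(f*np.cos(th)-z*np.sin(th)),45+f*np.sin(th)+z*np.cos(th)
x0,z0=None,None
for th in np.arange(0,1.76,.125):
    x,z=arc(th)
    if x0 is not None:
        d=np.array([x-x0,0,z-z0]);t=np.radians(38)
        print(round(th,3),round(x,1),round(z,1),'tool',np.round([d[0]*np.cos(t)+d[2]*np.sin(t),0,d[0]*np.sin(t)-d[2]*np.cos(t)],1))
    x0,z0=x,z
E
```

```text
t: 16.3
tool_pos: [0.4913, -0.2219, 0.0571]
orientation: [-2.921, -0.216, -1.008]
force: [-0.4, -0.8, 0.2]
opening: 0.0004
[-61.0908087   -1.5262383   57.07099378]
0.125 -62.1 83.9 tool [12.3  0.  -9.3]
0.25 -56.3 98.2 tool [13.3  0.  -7.7]
0.375 -48.8 111.7 tool [14.2  0.  -6. ]
0.5 -39.7 124.1 tool [14.8  0.  -4.2]
0.625 -29.1 135.3 tool [15.2  0.  -2.3]
0.75 -17.2 145.0 tool [15.4  0.  -0.4]
0.875 -4.1 153.3 tool [15.3  0.   1.5]
1.0 9.8 159.8 tool [15.   0.   3.4]
1.125 24.5 164.5 tool [14.5  0.   5.3]
1.25 39.6 167.4 tool [13.7  0.   7.1]
1.375 55.0 168.4 tool [12.7  0.   8.7]
1.5 70.4 167.4 tool [11.5  0.  10.2]
1.625 85.5 164.5 tool [10.2  0.  11.6]
1.75 100.2 159.8 tool [ 8.6  0.  12.8]
```

```bash
python3 -m pendant '[{"translation":[3,0,-5],"twist":[0,0,0],"grip":-1},{"translation":[4,0,-6],"twist":[0,0,0],"grip":-1},{"translation":[6,0,-5],"twist":[0,0,0],"grip":-1},{"translation":[6,0,-5],"twist":[0,0,0],"grip":-1},{"translation":[6.5,0,-4],"twist":[0,0,0],"grip":-1},{"translation":[6.5,0,-4],"twist":[0,0,0],"grip":-1},{"translation":[7,0,-3],"twist":[0,0,0],"grip":-1},{"translation":[7,0,-3],"twist":[0,0,0],"grip":-1},{"translation":[7.5,0,-2],"twist":[0,0,0],"grip":-1},{"translation":[7.5,0,-2],"twist":[0,0,0],"grip":-1}]'
python3 - <<'E'
from h import *
s=robot.read_state();print(tobox(s['tool_pos']),s['q'])
E
```

```text
t: 17.3
tool_pos: [0.5157, -0.217, 0.1301]
orientation: [-2.92, -0.214, -1.005]
force: [-0.9, -0.2, -2.3]
opening: 0.0004
[-36.2696807   -0.25165777 130.14079974] [-0.8544643  -0.35280592  2.25198699  0.68069285  0.96444946  0.25035266]
```

```bash
python3 -m pendant '[{"translation":[10,0,-1.5],"twist":[0,0,0],"grip":-1},{"translation":[10,0,-1],"twist":[0,0,0],"grip":-1},{"translation":[10,0,0],"twist":[0,0,0],"grip":-1},{"translation":[10,0,1],"twist":[0,0,0],"grip":-1},{"translation":[10,0,1.5],"twist":[0,0,0],"grip":-1},{"translation":[10,0,2.5],"twist":[0,0,0],"grip":-1},{"translation":[9.5,0,3],"twist":[0,0,0],"grip":-1},{"translation":[9.5,0,3.5],"twist":[0,0,0],"grip":-1},{"translation":[9,0,4.5],"twist":[0,0,0],"grip":-1},{"translation":[9,0,5],"twist":[0,0,0],"grip":-1}]'
python3 - <<'E'
from h import *
s=robot.read_state();print(tobox(s['tool_pos']),s['q'])
E
```

```text
t: 18.3
tool_pos: [0.6113, -0.203, 0.1809]
orientation: [-2.92, -0.215, -1.008]
force: [-0.9, -0.9, -0.1]
opening: 0.0002
[ 60.42667239  -0.32559921 180.92359241] [-0.66960477 -0.20143666  2.03220835  0.60239725  0.91167216  0.4750459 ]
```

Run:
```python
from h import *
i,p,d=cam('scene');W=pts(i,d);save('s3',cv2.resize(p[150:350,120:320],None,fx=3,fy=3))
W=W[~np.isnan(W[...,0])].reshape(-1,3);b=tobox(W)
m=(abs(b[:,1]-0)<45)&(b[:,0]>40)&(b[:,0]<180)&(b[:,2]>50)&(b[:,2]<175)
for lo in range(50,175,15):
    k=m&(b[:,2]>=lo)&(b[:,2]<lo+15);
    if k.sum():print(lo,k.sum(),np.round(np.percentile(b[k,0],[5,50,95])))
```

```text
50 69 [ 52.  86. 124.]
65 196 [ 60. 121. 124.]
80 218 [ 58. 117. 120.]
95 229 [ 54. 113. 116.]
110 221 [ 51. 109. 113.]
125 226 [ 50. 106. 109.]
140 429 [ 42.  68. 105.]
155 727 [ 62.  83. 100.]
170 3 [62. 65. 66.]
```

View pics/s3.png

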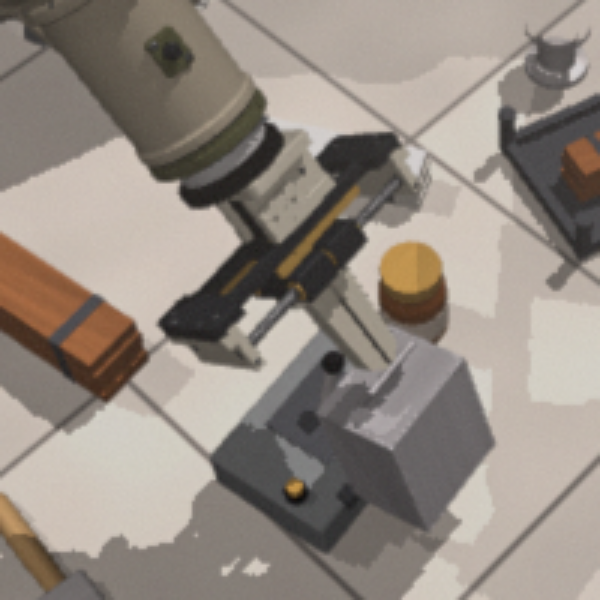

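The cover is open to about 76° (1.33 rad) and the knob is visible at (332,362). I'll push further.

```bash
python3 -m pendant '[{"translation":[5,0,5],"twist":[0,0,0],"grip":-1},{"translation":[5,0,6],"twist":[0,0,0],"grip":-1},{"translation":[5,0,6],"twist":[0,0,0],"grip":-1},{"translation":[4,0,6],"twist":[0,0,0],"grip":-1},{"translation":[3,0,6],"twist":[0,0,0],"grip":-1},{"translation":[0,0,0],"twist":[0,0,0],"grip":-1},{"translation":[-10,0,-8],"twist":[0,0,0],"grip":-1},{"translation":[-20,0,-20],"twist":[0,0,0],"grip":-1},{"translation":[-20,0,-30],"twist":[0,0,0],"grip":-1},{"translation":[-20,0,-40],"twist":[0,0,0],"grip":-1}]'
python3 - <<'E'
from h import *
s=robot.read_state();print(tobox(s['tool_pos']),s['q'])
i,p,d=cam('scene');W=pts(i,d)
b=tobox(np.nan_to_num(W.reshape(-1,3),nan=9)).reshape(420,560,3)
B=b.reshape(-1,3)
m=(abs(B[:,1])<35)&(B[:,0]>60)&(B[:,0]<180)&(B[:,2]>50)&(B[:,2]<160)
for lo in range(50,160,20):
    k=m&(B[:,2]>=lo)&(B[:,2]<lo+20)
    if k.sum():print(lo,k.sum(),np.round(np.percentile(B[k,0],[50,95])))
q=p.astype(int)
m=(q.max(-1)<60)&(abs(b[...,0]+5)<25)&(abs(b[...,1])<60)&(b[...,2]>60)&(b[...,2]<115)
print('knob',m.sum(),np.median(b[m],0) if m.any() else '',np.argwhere(m).mean(0) if m.any() else '')
save('s4',cv2.resize(p[210:350,160:310],None,fx=4,fy=4))
E
```

```text
t: 19.35
tool_pos: [0.5321, -0.2111, 0.2009]
orientation: [-2.915, -0.22, -1.0]
force: [-0.8, 0.3, 1.1]
opening: 0.0006
[-19.08970459   3.24978829 200.92036083] [-0.81486906 -0.4075858   2.15551713  0.61596526  1.06923981  0.39146093]
50 64 [127. 128.]
70 67 [128. 129.]
90 71 [129. 130.]
110 76 [130. 131.]
130 703 [110. 131.]
150 260 [ 83. 119.]
knob 45 [-3.76436119 14.68787931 99.69743934] [270.73333333 230.4       ]
```

View pics/s4.png

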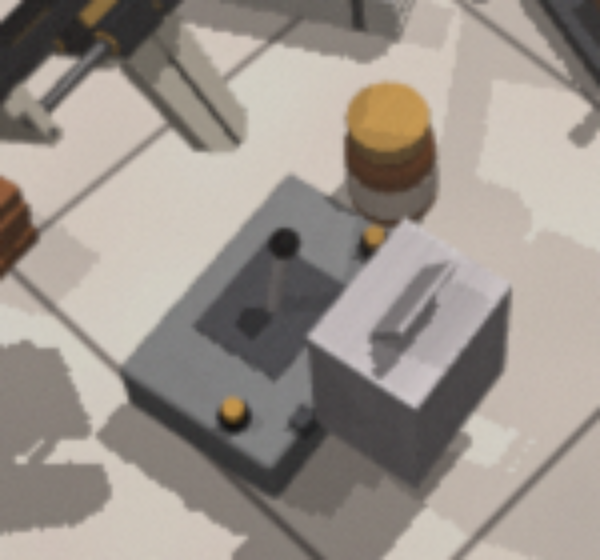

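The cover now stands at about 92°. The knob at crop (284,242), box frame (-4,15..19,~95), leans to +y as expected. I'll untilt, go to its +y side, lower and sweep to -y.

Run:
```python
from h import *
plan(box(-5,54,165),down(-81.6,0),7)
```

```text
at [ 529.5 -212.9  205.1] F [ 0.2 -2.2  0.6] open 0.3 t 19.4
 dist [  9.2  54.1 -40.1] twist/row [ 0.    -0.095  0.001]
   [-1.6, -7.5, 6.0]
   [-1.0, -7.5, 6.1]
   [-0.4, -7.5, 6.2]
   [0.2, -7.5, 6.2]
   [0.7, -7.5, 6.2]
   [1.3, -7.5, 6.1]
   [1.9, -7.5, 5.9]
```

```bash
python3 -m pendant '[{"translation":[-1.5,-8,0],"twist":[0,-0.095,0],"grip":-1},{"translation":[-1,-8,3],"twist":[0,-0.095,0],"grip":-1},{"translation":[-0.5,-8,6],"twist":[0,-0.095,0],"grip":-1},{"translation":[0,-8,6],"twist":[0,-0.095,0],"grip":-1},{"translation":[1,-8,6],"twist":[0,-0.095,0],"grip":-1},{"translation":[1.5,-8,6],"twist":[0,-0.095,0],"grip":-1},{"translation":[2,-6,6],"twist":[0,-0.095,0],"grip":-1},{"translation":[0,0,0],"twist":[0,0,0],"grip":-1},{"translation":[0,0,0],"twist":[0,0,0],"grip":-1},{"translation":[0,0,0],"twist":[0,0,0],"grip":-1}]'
python3 - <<'E'
from h import *
s=robot.read_state();print(tobox(s['tool_pos']),s['q'])
plan(box(-5,54,84),down(-81.6,0),8)
E
```

```text
t: 20.4
tool_pos: [0.5222, -0.1636, 0.175]
orientation: [3.122, 0.212, -0.035]
force: [-0.4, 0.5, -0.2]
opening: 0.0009
[-21.97655699  51.63006966 174.95218962] [-0.38313931  0.02971872  1.67464978 -0.02067192  1.45237686  1.05445503]
at [ 522.2 -163.6  175. ] F [-0.4  0.5 -0.2] open 0.9 t 20.4
 dist [ 16.4   4.8 -91. ] twist/row [ 0.001  0.003 -0.001]
   [2.4, -0.4, 11.3]
   [2.4, -0.4, 11.3]
   [2.3, -0.4, 11.3]
   [2.3, -0.4, 11.3]
   [2.3, -0.4, 11.3]
   [2.2, -0.3, 11.3]
   [2.2, -0.3, 11.4]
   [2.2, -0.3, 11.4]
```

```bash
python3 -m pendant '[{"translation":[3,-0.5,8],"twist":[0,0.003,0],"grip":-1},{"translation":[3,-0.5,11],"twist":[0,0.003,0],"grip":-1},{"translation":[2.5,-0.5,11],"twist":[0,0.003,0],"grip":-1},{"translation":[2.5,-0.5,11],"twist":[0,0.003,0],"grip":-1},{"translation":[2,-0.5,11],"twist":[0,0.003,0],"grip":-1},{"translation":[2,-0.5,11],"twist":[0,0.003,0],"grip":-1},{"translation":[1,0,11],"twist":[0,0,0],"grip":-1},{"translation":[0,0,7],"twist":[0,0,0],"grip":-1},{"translation":[0,0,0],"twist":[0,0,0],"grip":-1},{"translation":[0,0,0],"twist":[0,0,0],"grip":-1}]'
python3 - <<'E'
from h import *
s=robot.read_state();print(tobox(s['tool_pos']))
plan(box(-5,4,84),down(-81.6,0),9)
E
```

```text
t: 21.4
tool_pos: [0.5356, -0.1608, 0.0867]
orientation: [3.124, 0.207, 0.0]
force: [-0.6, -1.2, 0.3]
opening: 0.0003
[-8.31115935 52.48927463 86.65096947]
at [ 535.6 -160.8   86.7] F [-0.6 -1.2  0.3] open 0.3 t 21.4
 dist [ 10.4 -47.5  -2.7] twist/row [ 0.001  0.    -0.002]
   [0.4, 5.4, 0.3]
   [0.4, 5.4, 0.3]
   [0.4, 5.4, 0.3]
   [0.4, 5.4, 0.3]
   [0.4, 5.4, 0.3]
   [0.4, 5.4, 0.3]
   [0.4, 5.4, 0.3]
   [0.4, 5.4, 0.3]
   [0.4, 5.4, 0.3]
```

```bash
python3 -m pendant '[{"translation":[0.5,5,0.5],"twist":[0,0,0],"grip":-1},{"translation":[0.5,5.5,0.5],"twist":[0,0,0],"grip":-1},{"translation":[0.5,5.5,0.5],"twist":[0,0,0],"grip":-1},{"translation":[0.5,5.5,0.5],"twist":[0,0,0],"grip":-1},{"translation":[0.5,5.5,0],"twist":[0,0,0],"grip":-1},{"translation":[0,5.5,0],"twist":[0,0,0],"grip":-1},{"translation":[0,5.5,0],"twist":[0,0,0],"grip":-1},{"translation":[0,5,0],"twist":[0,0,0],"grip":-1},{"translation":[0,3,0],"twist":[0,0,0],"grip":-1},{"translation":[0,0,0],"twist":[0,0,0],"grip":-1}]'
python3 - <<'E'
from h import *
s=robot.read_state();print(tobox(s['tool_pos']),s['force'])
E
```

```text
t: 22.4
tool_pos: [0.5465, -0.2109, 0.0875]
orientation: [3.124, 0.206, 0.006]
force: [0.2, 1.3, 0.4]
opening: 0.0001
[-4.8250177   1.26900222 87.49264162] [0.2294259  1.27835414 0.43748522]
```

```bash
python3 -m pendant '[{"translation":[0,2,0],"twist":[0,0,0],"grip":-1},{"translation":[0,2,0],"twist":[0,0,0],"grip":-1},{"translation":[0,0,0],"twist":[0,0,0],"grip":-1},{"translation":[0,0,0],"twist":[0,0,0],"grip":-1},{"translation":[0,0,0],"twist":[0,0,0],"grip":-1},{"translation":[0,0,0],"twist":[0,0,0],"grip":-1},{"translation":[0,0,0],"twist":[0,0,0],"grip":-1},{"translation":[0,0,0],"twist":[0,0,0],"grip":-1},{"translation":[0,0,0],"twist":[0,0,0],"grip":-1},{"translation":[0,0,0],"twist":[0,0,0],"grip":-1}]'
python3 - <<'E'
from h import *
s=robot.read_state();print(tobox(s['tool_pos']),s['force'])
E
```

```text
t: 23.4
tool_pos: [0.5468, -0.2139, 0.0873]
orientation: [3.125, 0.208, 0.005]
force: [0.6, 1.4, 0.3]
opening: 0.0004
[-4.98459293 -1.64513701 87.27969029] [0.59756319 1.38028987 0.31508204]
```

```bash
python3 -m pendant '[{"translation":[0,2,0],"twist":[0,0,0],"grip":-1},{"translation":[0,2,0],"twist":[0,0,0],"grip":-1},{"translation":[0,2,0],"twist":[0,0,0],"grip":-1},{"translation":[0,0,0],"twist":[0,0,0],"grip":-1},{"translation":[0,0,0],"twist":[0,0,0],"grip":-1},{"translation":[0,0,0],"twist":[0,0,0],"grip":-1},{"translation":[0,0,0],"twist":[0,0,0],"grip":-1},{"translation":[0,0,0],"twist":[0,0,0],"grip":-1},{"translation":[0,0,0],"twist":[0,0,0],"grip":-1},{"translation":[0,0,0],"twist":[0,0,0],"grip":-1}]'
python3 - <<'E'
from h import *
s=robot.read_state();print(tobox(s['tool_pos']),s['force'])
i,p,d=cam('scene');W=pts(i,d);b=tobox(np.nan_to_num(W.reshape(-1,3),nan=9)).reshape(420,560,3)
q=p.astype(int)
m=(q.max(-1)<60)&(abs(b[...,0]+5)<25)&(abs(b[...,1])<60)&(b[...,2]>60)&(b[...,2]<115)
print('knob',m.sum(),np.median(b[m],0) if m.any() else '')
save('s5',cv2.resize(p[210:350,160:310],None,fx=4,fy=4))
E
```

```text
t: 24.4
tool_pos: [0.5468, -0.2139, 0.0873]
orientation: [-3.134, -0.211, -0.001]
force: [-1.0, 2.5, 1.6]
opening: 0.0004
[-4.97124896 -1.70539798 87.26674762] [-0.97342695  2.50518579  1.61092637]
knob 58 [ -2.0657508  -24.13183776  98.02984694]
```

View pics/s5.png

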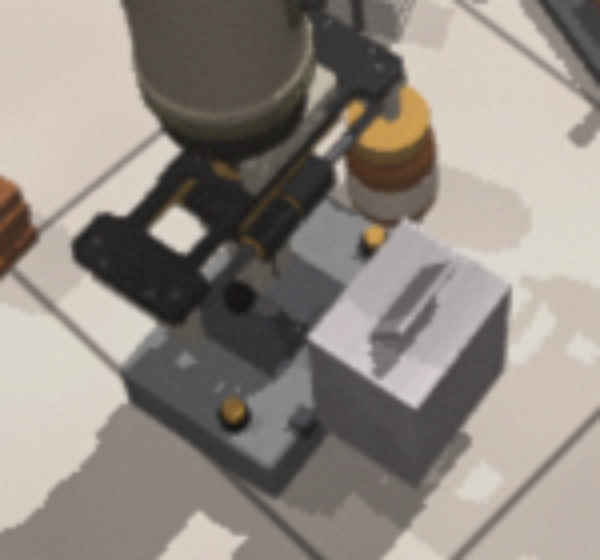

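The knob is over at (238,297), y ≈ -24 in the box frame, and the tool stalls at the stop. One firmer nudge, then clear upwards.

```bash
python3 -m pendant '[{"translation":[0,4,0],"twist":[0,0,0],"grip":-1},{"translation":[0,6,0],"twist":[0,0,0],"grip":-1},{"translation":[0,6,0],"twist":[0,0,0],"grip":-1},{"translation":[0,6,0],"twist":[0,0,0],"grip":-1},{"translation":[0,6,0],"twist":[0,0,0],"grip":-1},{"translation":[0,6,0],"twist":[0,0,0],"grip":-1},{"translation":[0,6,0],"twist":[0,0,0],"grip":-1},{"translation":[0,6,0],"twist":[0,0,0],"grip":-1},{"translation":[0,6,0],"twist":[0,0,0],"grip":-1},{"translation":[0,6,0],"twist":[0,0,0],"grip":-1}]'
python3 - <<'E'
from h import *
s=robot.read_state();print(tobox(s['tool_pos']),s['force'])
E
```

```text
t: 25.45
tool_pos: [0.5468, -0.2149, 0.0877]
orientation: [-3.035, -0.235, 0.039]
force: [-10.6, 27.8, 20.2]
opening: 0.0003
[-5.1446123  -2.68567473 87.66582009] [-10.5809635   27.81910202  20.18049936]
```

The toggle is firmly at its stop (about 34 N through the fingertip). Back off, rise and go over behind the cover.

```bash
python3 -m pendant '[{"translation":[0,-8,0],"twist":[0,0,0],"grip":-1},{"translation":[0,-8,0],"twist":[0,0,0],"grip":-1},{"translation":[0,0,-15],"twist":[0,0,0],"grip":-1},{"translation":[0,0,-20],"twist":[0,0,0],"grip":-1},{"translation":[0,0,-20],"twist":[0,0,0],"grip":-1},{"translation":[0,0,-20],"twist":[0,0,0],"grip":-1},{"translation":[0,0,-20],"twist":[0,0,0],"grip":-1},{"translation":[0,0,-20],"twist":[0,0,0],"grip":-1},{"translation":[0,0,-10],"twist":[0,0,0],"grip":-1},{"translation":[0,0,0],"twist":[0,0,0],"grip":-1}]'
python3 - <<'E'
from h import *
s=robot.read_state();print(tobox(s['tool_pos']),s['force'])
plan(box(155,0,215),down(-81.6,0),7)
i,p,d=cam('scene');W=pts(i,d);b=tobox(np.nan_to_num(W.reshape(-1,3),nan=9)).reshape(420,560,3)
q=p.astype(int)
m=(q.max(-1)<60)&(abs(b[...,0]+5)<25)&(abs(b[...,1])<60)&(b[...,2]>60)&(b[...,2]<115)
print('knob',m.sum(),np.median(b[m],0) if m.any() else '')
save('s6',cv2.resize(p[210:350,160:310],None,fx=4,fy=4))
E
```

```text
t: 26.45
tool_pos: [0.5492, -0.2167, 0.2253]
orientation: [-3.046, -0.232, 0.032]
force: [0.5, 0.7, 0.5]
opening: 0.0008
[ -3.05581972  -4.75586308 225.26846509] [0.47794408 0.72692288 0.54165736]
at [ 549.2 -216.7  225.3] F [0.5 0.7 0.5] open 0.8 t 26.45
 dist [155.7  27.8 -10.3] twist/row [-0.013  0.002  0.001]
   [22.6, -0.4, 1.2]
   [22.6, -0.5, 1.2]
   [22.6, -0.5, 1.3]
   [22.6, -0.5, 1.3]
   [22.6, -0.6, 1.4]
   [22.6, -0.6, 1.4]
   [22.6, -0.6, 1.4]
knob 52 [ -3.34845341 -24.77782949  97.29764649]
```

```bash
python3 -m pendant '[{"translation":[15,0,0],"twist":[-0.013,0.002,0],"grip":-1},{"translation":[22,-0.5,0],"twist":[-0.013,0.002,0],"grip":-1},{"translation":[22,-0.5,0],"twist":[-0.013,0.002,0],"grip":-1},{"translation":[22,-0.5,1],"twist":[-0.013,0.002,0],"grip":-1},{"translation":[22,-0.5,1],"twist":[-0.013,0.002,0],"grip":-1},{"translation":[22,-0.5,1],"twist":[-0.013,0.002,0],"grip":-1},{"translation":[22,-0.5,1],"twist":[-0.013,0.002,0],"grip":-1},{"translation":[10,0,0],"twist":[0,0,0],"grip":-1},{"translation":[0,0,0],"twist":[0,0,0],"grip":-1},{"translation":[0,0,0],"twist":[0,0,0],"grip":-1}]'
python3 - <<'E'
from h import *
s=robot.read_state();print(tobox(s['tool_pos']),s['force'],s['q'])
plan(box(156,0,132),down(-81.6,0),8)
E
```

```text
t: 27.5
tool_pos: [0.7031, -0.1884, 0.202]
orientation: [3.132, 0.235, -0.028]
force: [-0.2, 0.7, -0.5]
opening: 0.0006
[153.36569969   0.66433968 201.95199677] [-0.24712345  0.70226443 -0.45899586] [-0.32842514  0.50677025  1.06377848 -0.00734636  1.58756632  1.09249818]
at [ 703.1 -188.4  202. ] F [-0.2  0.7 -0.5] open 0.6 t 27.5
 dist [  2.7  -0.3 -70. ] twist/row [-0.     0.002  0.   ]
   [0.5, 0.1, 8.7]
   [0.5, 0.1, 8.7]
   [0.4, 0.1, 8.7]
   [0.4, 0.1, 8.7]
   [0.4, 0.1, 8.7]
   [0.4, 0.1, 8.7]
   [0.4, 0.1, 8.7]
   [0.3, 0.1, 8.7]
```

```bash
python3 -m pendant '[{"translation":[0.5,0,7],"twist":[0,0.002,0],"grip":-1},{"translation":[0.5,0,9],"twist":[0,0.002,0],"grip":-1},{"translation":[0.5,0,9],"twist":[0,0.002,0],"grip":-1},{"translation":[0.5,0,9],"twist":[0,0.002,0],"grip":-1},{"translation":[0,0,9],"twist":[0,0.002,0],"grip":-1},{"translation":[0,0,9],"twist":[0,0.002,0],"grip":-1},{"translation":[0,0,8],"twist":[0,0,0],"grip":-1},{"translation":[-4,0,2],"twist":[0,0,0],"grip":-1},{"translation":[-6,0,0],"twist":[0,0,0],"grip":-1},{"translation":[-4,0,0],"twist":[0,0,0],"grip":-1}]'
python3 - <<'E'
from h import *
s=robot.read_state();print(tobox(s['tool_pos']),s['force'])
x0=None
for t in np.arange(92,-3,-7.67):
    a=np.radians(t+38.7);x,z=55-122*np.cos(a),45+122*np.sin(a)
    if x0 is not None: print(round(t),round(x),round(z),'tool',round(x-x0,1),round(z0-z,1))
    x0,z0=x,z
E
```

```text
t: 28.5
tool_pos: [0.6876, -0.1912, 0.133]
orientation: [-3.131, -0.232, 0.01]
force: [4.4, 0.5, 2.8]
opening: 0.0002
[137.5974905    0.16284478 132.99094387] [4.41184686 0.45838341 2.7626457 ]
84 121 147 tool -13.1 -9.8
77 107 155 tool -14.2 -8.0
69 92 161 tool -15.2 -6.0
61 76 165 tool -15.8 -3.9
54 60 167 tool -16.2 -1.8
46 44 166 tool -16.3 0.4
38 28 164 tool -16.1 2.6
31 12 159 tool -15.6 4.7
23 -3 152 tool -14.9 6.8
15 -17 144 tool -13.8 8.7
8 -29 133 tool -12.5 10.5
0 -40 121 tool -11.0 12.0
```

```bash
python3 -m pendant '[{"translation":[-8,0,-5],"twist":[0,0,0],"grip":-1},{"translation":[-8,0,-5],"twist":[0,0,0],"grip":-1},{"translation":[-9,0,-5],"twist":[0,0,0],"grip":-1},{"translation":[-9,0,-4],"twist":[0,0,0],"grip":-1},{"translation":[-9,0,-4],"twist":[0,0,0],"grip":-1},{"translation":[-9,0,-3],"twist":[0,0,0],"grip":-1},{"translation":[-10,0,-2],"twist":[0,0,0],"grip":-1},{"translation":[-10,0,-2],"twist":[0,0,0],"grip":-1},{"translation":[-10,0,-1],"twist":[0,0,0],"grip":-1},{"translation":[-10,0,0],"twist":[0,0,0],"grip":-1}]'
python3 - <<'E'
from h import *
s=robot.read_state();print(tobox(s['tool_pos']),s['force'])
E
```

```text
t: 29.5
tool_pos: [0.5904, -0.2064, 0.1701]
orientation: [3.132, 0.232, -0.001]
force: [0.6, -0.8, -0.5]
opening: 0.0004
[ 39.25043224  -0.64311693 170.06454445] [ 0.58708793 -0.83020819 -0.54209979]
```

```bash
python3 -m pendant '[{"translation":[-9,0,4],"twist":[0,0,0],"grip":-1},{"translation":[-9,0,3],"twist":[0,0,0],"grip":-1},{"translation":[-9,0,3],"twist":[0,0,0],"grip":-1},{"translation":[-9,0,4],"twist":[0,0,0],"grip":-1},{"translation":[-9,0,4],"twist":[0,0,0],"grip":-1},{"translation":[-8,0,5],"twist":[0,0,0],"grip":-1},{"translation":[-8,0,6],"twist":[0,0,0],"grip":-1},{"translation":[-7,0,6],"twist":[0,0,0],"grip":-1},{"translation":[0,0,0],"twist":[0,0,0],"grip":-1},{"translation":[0,0,0],"twist":[0,0,0],"grip":-1}]'
python3 - <<'E'
from h import *
s=robot.read_state();print(tobox(s['tool_pos']),s['force'])
E
```

```text
t: 30.5
tool_pos: [0.5141, -0.2175, 0.1323]
orientation: [-3.133, -0.23, 0.005]
force: [-0.8, -0.0, 1.2]
opening: 0.0005
[-37.85951254  -0.47781305 132.29942519] [-0.77228977 -0.03921346  1.19748383]
```

Now press straight down until the cover stops.

```bash
python3 -m pendant '[{"translation":[0,0,4],"twist":[0,0,0],"grip":-1},{"translation":[0,0,4],"twist":[0,0,0],"grip":-1},{"translation":[0,0,4],"twist":[0,0,0],"grip":-1},{"translation":[0,0,3],"twist":[0,0,0],"grip":-1},{"translation":[0,0,3],"twist":[0,0,0],"grip":-1},{"translation":[0,0,3],"twist":[0,0,0],"grip":-1},{"translation":[0,0,3],"twist":[0,0,0],"grip":-1},{"translation":[0,0,0],"twist":[0,0,0],"grip":-1},{"translation":[0,0,0],"twist":[0,0,0],"grip":-1},{"translation":[0,0,0],"twist":[0,0,0],"grip":-1}]'
python3 - <<'E'
from h import *
s=robot.read_state();print(tobox(s['tool_pos']),s['force'])
E
```

```text
t: 31.5
tool_pos: [0.5162, -0.2179, 0.1183]
orientation: [3.13, 0.233, -0.001]
force: [0.6, 0.3, -0.3]
opening: 0.0005
[-35.80772107  -1.15689112 118.31221993] [ 0.55188571  0.28626352 -0.25663891]
```

```bash
python3 -m pendant '[{"translation":[0,0,3],"twist":[0,0,0],"grip":-1},{"translation":[0,0,4],"twist":[0,0,0],"grip":-1},{"translation":[0,0,4],"twist":[0,0,0],"grip":-1},{"translation":[0,0,4],"twist":[0,0,0],"grip":-1},{"translation":[0,0,4],"twist":[0,0,0],"grip":-1},{"translation":[0,0,4],"twist":[0,0,0],"grip":-1},{"translation":[0,0,4],"twist":[0,0,0],"grip":-1},{"translation":[0,0,4],"twist":[0,0,0],"grip":-1},{"translation":[0,0,4],"twist":[0,0,0],"grip":-1},{"translation":[0,0,4],"twist":[0,0,0],"grip":-1}]'
python3 - <<'E'
from h import *
s=robot.read_state();print(tobox(s['tool_pos']),s['force'])
E
```

```text
t: 32.5
tool_pos: [0.5168, -0.2181, 0.117]
orientation: [3.126, 0.236, 0.001]
force: [-17.6, 8.9, 34.8]
opening: 0.0005
[-35.33668058  -1.43709421 116.99689253] [-17.5760348    8.90167217  34.80319006]
```

Shut hard against the stop at z = 117.0 mm. Withdraw up and back to one side, then check.

```bash
python3 -m pendant '[{"translation":[0,0,-8],"twist":[0,0,0],"grip":-1},{"translation":[0,0,-20],"twist":[0,0,0],"grip":-1},{"translation":[0,0,-30],"twist":[0,0,0],"grip":-1},{"translation":[-5,0,-40],"twist":[0,0,0],"grip":-1},{"translation":[-20,0,-30],"twist":[0,0,0],"grip":-1},{"translation":[-25,20,-10],"twist":[0,0,0],"grip":-1},{"translation":[-20,35,0],"twist":[0,0,0],"grip":-1},{"translation":[-10,35,0],"twist":[0,0,0],"grip":-1},{"translation":[0,35,0],"twist":[0,0,0],"grip":-1},{"translation":[0,20,0],"twist":[0,0,0],"grip":-1}]'
python3 -m pendant '[{"translation":[-10,35,0],"twist":[0,0,0],"grip":-1},{"translation":[-10,35,0],"twist":[0,0,0],"grip":-1},{"translation":[-10,35,0],"twist":[0,0,0],"grip":-1},{"translation":[-10,20,0],"twist":[0,0,0],"grip":-1},{"translation":[0,0,0],"twist":[0,0,0],"grip":-1},{"translation":[0,0,0],"twist":[0,0,0],"grip":-1},{"translation":[0,0,0],"twist":[0,0,0],"grip":-1},{"translation":[0,0,0],"twist":[0,0,0],"grip":-1},{"translation":[0,0,0],"twist":[0,0,0],"grip":-1},{"translation":[0,0,0],"twist":[0,0,0],"grip":-1}]'
python3 - <<'E'
from h import *
for n in('scene','top'):
    i,p,d=cam(n);W=pts(i,d);save(n+'7',p);q=p.astype(int);x,y,z=np.moveaxis(W,-1,0)
    near=(abs(x-.56)<.12)&(abs(y+.21)<.12)
    m=near&(z>.105)&(z<.125);k,L,s,_=cv2.connectedComponentsWithStats(m.astype(np.uint8));m=L==1+np.argmax(s[1:,4])
    A=np.c_[tobox(W[m])[:,:2],np.ones(m.sum())];c=np.linalg.lstsq(A,z[m]*1000,rcond=None)[0]
    print(n,'cover',cv2.minAreaRect((W[m][:,:2]*1000).astype(np.float32)),np.nanmedian(z[m]),'slope x,y',c[:2])
    m=(abs(x-.55)<.13)&(abs(y-.18)<.14)&(z>.035)&(q[...,0]>q[...,2]*1.4+12)
    J=R.from_euler('z',17.4,degrees=True).apply(W[m]-[.551,.181,0])*1000
    print('bundle in jig frame',m.sum(),np.percentile(J,[1,50,99],axis=0).round(1))
    m=(q[...,0]>q[...,2]*1.5+15)&(abs(x-.52)<.05)&(abs(y+.09)<.05)&(z>.07);print('jar',np.nanmedian(W[m],0))
E
```

```text
t: 33.5
tool_pos: [0.4577, -0.375, 0.2592]
orientation: [3.126, 0.245, -0.001]
force: [-0.0, -0.1, -0.3]
opening: 0.0006
t: 34.5
tool_pos: [0.4374, -0.5088, 0.2533]
orientation: [3.132, 0.246, -0.005]
force: [-0.4, -0.3, 0.1]
opening: 0.0005
scene cover ((553.678955078125, -211.45849609375), (106.7098159790039, 89.21466064453125), 8.422030448913574) 0.11731302654678477 slope x,y [-0.00083332  0.01737531]
bundle in jig frame 803 [[-14.5 -85.8  35.6]
 [  7.3  -2.1  47.7]
 [ 23.1  89.1  53.3]]
jar [ 0.52438948 -0.09361783  0.08471064]
top cover ((550.9122314453125, -211.88360595703125), (105.04612731933594, 86.96633911132812), 8.861061096191406) 0.11577603676271786 slope x,y [ 0.00178793 -0.00680893]
bundle in jig frame 545 [[-16.6 -87.1  39.4]
 [  0.7  -1.   46.5]
 [ 18.   87.4  52.4]]
jar [ 0.51735632 -0.09079902  0.08383537]
```

View pics/scene7.png

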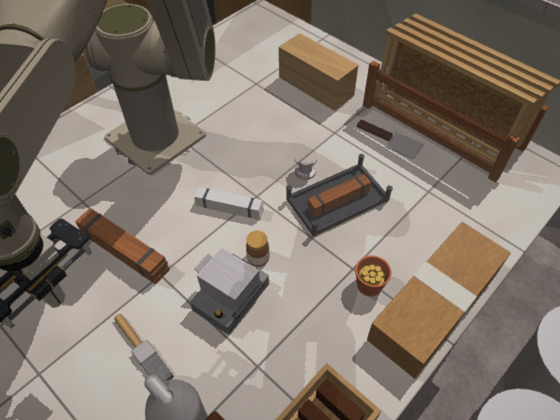

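The scene shows the bundle centred in the jig at (340,194), the cover shut at (228,275), the jar unmoved at (257,245), and the arm clear. Handing in.

```bash
python3 -c "
from plant import robot
print(robot.close_job(), robot.read_state()['t'])"
```

```text
the job is handed in; nothing more can be done
the job is handed in; nothing more can be done
```

The job is done and handed in at about 35 s of the 72 s allowed. I laid the bundle in the jig bed, lifted the cover, threw the toggle to the box's -y side and pressed the cover shut.

**Last checks:**
- **Bundle:** it lies flat and centred to within a few mm inside the rim. It was set down to contact before I released it.
- **Toggle:** it was pushed hard against its stop, with about 34 N through the fingertips. After I backed off, the knob read y of about -25 mm in the box frame. The geometry gives -23 mm, and the camera reading is off by a few mm. It can't be seen now that the cover is shut.
- **Cover:** its top face is flat, and its height and outline match what they were before I lifted it. It was pressed down to its stop with about 40 N.
- **Everything else:** the jar reads the same position as before. The other items look undisturbed in the last picture, but I did not measure them.

**What disagreed:**
- **Cameras:** the two fixed cameras differ by about 3 mm in x (up to 7 mm for the jar), so I used values in between.
- **Lifting the cover:** my first tilt, about 58°, ran joints 2 and 3 close to their limits, so I used 38° instead.
- **Backing off the toggle:** the sideways move did not clear the knob as planned before the tool rose. The knob reading afterwards was unchanged.

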